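Lock the braiding disc

ROBOT

A 6-joint arm with a two-finger parallel gripper is mounted at the origin on the work surface. World frame = base frame: x ahead of the robot, y to its left, z up, the work surface at z = 0. Lengths are in m, angles in degrees, forces in N, time in s.
With the tool pointing down it reaches from about 0.3 to 0.775 m from the base axis. Payload 14.6 kg.
Tool frame: the origin (TCP) lies at the very end of the fingers, on their centre line; the grasp point (between the pads) lies 19 mm behind it; z points along the fingers, x is the direction in which the jaws open and shut, and the axes are right-handed (so a half turn about z gives the same grasp; the last joint's range is limited). The gripper opens to 85 mm and grips with 20 to 120 N. Pads are 22 mm wide; open, the fingers measure 114 mm over their backs; the gripper's body (76 mm by 85 mm) begins 54 mm behind the grasp point. The pads swing forward as they close: fully open they stand 13 mm farther back than shut.
Start: joints at [72.387, 17.183, 87.147, -0, 75.671, -3.816], TCP at [0.131, 0.534, 0.206] pointing down, gripper open.
Joint ranges: [-173.82, 173.82], [-45.26, 126.66], [13.44, 144.39], [-59.66, 239.66], [0, 175.72], [-146.38, 146.38]. Speed limits (degrees/s): [127.2, 127.2, 147.25, 180, 180, 180].

INTERFACE

Orientations are given as [roll, pitch, yaw] about the fixed x, y, z axes, in that order (R = Rz(yaw) Ry(pitch) Rx(roll)).
In Python, from cell import env gives the robot as it stands.
- The arm moves only by the tool move_arm, never from a script. Its argument "moves" is one flat list of numbers, 5 for each row, row after row: the opening, from -1 (shut) to 1 (fully open), then the shift along the world's x, y, z in mm, then the turn about the world's z in rad. A call has 1 to 12 rows; each row is the pose to reach, as a shift and turn from the pose commanded when the call began; what a row does not reach only later rows make up. A row lasts 1/12 s, in which the tool goes at most 41.7 mm and 7.16 degrees, less where a joint would pass 70% of its speed; a pose out of reach is approached as far as the arm can. A call with a gripper value outside its range is refused whole. The fingers move at their own pace and stop on an object; "squeeze" is the grip in N (left out, the last holds). Time passes only in rows, so rows that repeat a pose let the fingers close. It gives the time, the measured TCP pose, the force and the opening at its end, in the units of the state.
- env.state(): the state, without advancing time (a new reading comes with each control period).
- env.camera(name): name is "side" or "top"; returns the picture (420x560x3 uint8, red, green, blue); there is no depth.
- env.get_calibration(name): a dict with "vertical_fov" (degrees; the focal length in pixels is half the picture's height over the tangent of half this angle, whatever the lens; pixels are square), "cx", "cy" (the principal point, pixels), "eye" and "attitude" of the camera in the world. Camera axes: x right, y down, z forward; pixel columns grow to the right and rows downward; lengths in m; the calibration is good to about 2 mm. A picture is of the moment at which its call begins. get_calibration takes no time and is no camera call.
- env.finish_job(): hands the job in, once; it reports no verdict.
The state is a dict: "t": time; "q": joint angles; "joint_velocities": joint speeds; "effort": joint torques, N m; "tcp_pos": TCP position; "ee_rot": TCP orientation; "ft_force": force on the tool from outside, world axes, zero at the start; "moment": the same for the moment, N m; "width": finger opening in m.
Only numpy, scipy, OpenCV 4.12 (cv2) and the standard library are available. Lean on these libraries where they do the work, as an engineer would, in place of code of your own. Each camera call takes 0.05 s, during which the arm holds its last target. There are 200 camera calls.

TASK

Lock the disc of the braiding stand so that it can be threaded: with the shut fingers, push the disc's upright post round until the one wide notch in its rim faces the locking bar, then push the bar by its cross handle into the notch until it is fully home. Only push: do not lift the bar out of its guide, and leave the things lying around where they are. Finish clear of everything.

Things in the scene. Friction and masses are not known exactly. Their poses are not given: they have to be found in the camera images.
- stand: Plywood stand fixed to the table. Origin on the disc's axis at table height, z up, x pointing outward from the disc along the bar's guide. Base 12 mm thick: 150 mm square about the origin, then 70 mm wide to x = 210 mm. Guide, open above: floor at height 31 mm, 36 mm wide, x = 78 to 208 mm; two rails x = 78 to 152 mm, inner faces y = +-8.5, outer +-18 mm, tops at height 42 mm.
- disc (a joint): Angle of the slotted disc about the vertical axis through the stand's origin, rad, growing counter-clockwise from above. 0 and 6.283 both mean that the wide notch faces the bar squarely (along the stand's x). Starts between 0.8 and 5.48. No end stops: turn it either way. Friction about 0.05 N m (1 N at the post); it stays where it is left.
- notch (a point): Middle of the mouth of the wide notch, on the disc's top face, 70 mm from its axis, height 40 mm; turns with the disc. Disc: green plastic, 140 mm across, height 30 to 40 mm, with 3 mm slits round the rim and this one notch, 20 mm wide, about 28 mm deep, sides parallel. A nut cap (28 mm wide, 4 mm high) and a bolt end (12 mm, 9 mm high) stand at its centre.
- post (a point): Centre of the top of the upright round wooden post on the disc, 14 mm diameter, 35 mm tall (height 40 to 75 mm), 52 mm from the disc's axis, on the side exactly opposite the wide notch. Turns with the disc; it is what one pushes to turn it.
- bar: Aluminium locking bar, 14 wide, 8 thick, 116 mm long, about 0.16 kg, loose in the guide with 1.5 mm play each side. Origin under its nose tip; x along the bar away from the disc. The nose narrows to 8 mm, so it centres a notch up to 0.05 rad off. Starts with the nose at stand x = 74 to 86 mm; fully home when the handle meets the rail ends, nose at x = 46 mm. Slides with 1 to 2 N.
- handle (a point): Centre of the outer face of the bar's upright cross handle, at height 51 mm, 116 mm from the nose tip. The handle is a plate 10 mm thick, 34 mm wide across the bar, from height 31 to 71 mm. Push here towards the disc.
- bobbin: Bystander: wooden bobbin, 38 mm diameter, 42 mm tall, standing; origin at the centre of its underside.
- peg: Bystander: wooden clothes peg lying flat, 72 x 10 x 13 mm, long along its x; origin at the centre of its underside.
- tub: Bystander: open white plastic tub, 90 x 70 x 40 mm; origin at the centre of its underside.
- cap: Bystander: black plastic cap standing upright, 42 mm diameter, 45 mm tall; origin at the centre of its underside.
Mind the look-alikes: they are no part of the job. Of the things that look like the bar, the smallest one is meant.

How it is judged (in metres and radians):
On the way, in this order (a step that is already met when the one before it is completed fails the run):
1. the wide notch faces the bar (y of notch in the frame of stand between -0.009 and 0.009 m and x of notch in the frame of stand above 0.06 m), for 0.1 s.
2. the bar is fully home in the notch (all of step 1 and x of bar in the frame of stand between 0.04 and 0.05 m and y of bar in the frame of stand between -0.004 and 0.004 m and z of bar in the frame of stand between 0.027 and 0.035 m and angle between the x axis of bar and the x axis of stand, either way round below 0.06 rad), for 0.2 s.
At the end, for the whole second after the job is handed in: The bar lies flat in its guide, within 4 mm of fully home (nose 46 mm from the disc's axis), with the wide notch around it (notch mouth within 9 mm of the guide's centre line), and bar and disc are at rest (all of step 2 and linear speed of bar below 0.01 m/s and velocity of joint disc between -0.05 and 0.05 rad/s); the robot touches nothing.
It fails at once if the bar is lifted or tipped out of its guide (more than 8 mm up, or 0.2 rad) (z of bar in the frame of stand above 0.039 m or angle between bar's own z axis and vertical above 0.2 rad).
It fails at once if the bobbin is moved more than 20 mm or tipped over (distance of bobbin from where it was at the start of the episode above 0.02 m or angle between bobbin's own z axis and vertical above 0.5 rad).
It fails at once if the peg is moved more than 20 mm or tipped over (distance of peg from where it was at the start of the episode above 0.02 m or angle between peg's own z axis and vertical above 0.5 rad).
It fails at once if the tub is moved more than 20 mm or tipped over (distance of tub from where it was at the start of the episode above 0.02 m or angle between tub's own z axis and vertical above 0.5 rad).
It fails at once if the cap is moved more than 20 mm or tipped over (distance of cap from where it was at the start of the episode above 0.02 m or angle between cap's own z axis and vertical above 0.5 rad).
It also fails if it takes over 54 s, if anything falls off the work surface, if the arm or the gripper's body presses on something with over 40 N, if the wrist force passes 120 N, or if a joint passes its speed limit or range.

## Working session

There is one attempt and no reset: what is moved stays moved. The work goes in short steps, Python scripts to look and compute and a tool call to move; the robot and the scene stay as the last step left them, time stands still between calls to the robot, and variables do not carry over. Pictures are saved under pics/ and viewed, about 8 in all and at most 12, crops included, and the job is handed in when it is done.

Besides the shell and the picture viewer there is one more tool, called after "Emit:" as name(argument=value, ...) on one line, values as JSON. move_arm: Moves the arm, as the interface text tells. Its arguments: {"type":"object","properties":{"moves":{"type":"array"},"squeeze":{"type":"number"}},"required":["moves"]}

```bash
mkdir -p pics; python3 - <<'E'
from cell import env
import cv2
for n in("top","side"):
    cv2.imwrite(f"pics/{n}0.png",env.camera(n)[:,:,::-1]); print(n,env.get_calibration(n))
print(env.state())
E
```

```text
top {'vertical_fov': 43.873131702727456, 'cx': 294.7778087951613, 'cy': 216.22391051412743, 'eye': array([ 0.37656808, -0.02486794,  1.12458051]), 'attitude': array([-172.38890545,    1.66381167,  -90.17788   ])}
side {'vertical_fov': 48.7935557886794, 'cx': 275.887339327631, 'cy': 205.91364284650226, 'eye': array([ 0.13265402, -0.58984094,  0.62663678]), 'attitude': array([-129.70023068,   -0.45492229,  -32.577525  ])}
{'t': 0.1, 'q': array([ 7.23899044e+01,  1.72110226e+01,  8.71766242e+01,  9.13050739e-04,
        7.56691970e+01, -3.81697153e+00]), 'joint_velocities': array([ 0.12532396, -0.08841937, -0.0888354 , -0.01652288,  0.00999879,
        0.02766597]), 'effort': array([ 2.52567326e-03, -5.44374418e+01, -3.62371659e+01, -3.51759240e-05,
        2.99727188e-03, -8.22678885e-06]), 'tcp_pos': array([0.13106882, 0.53391919, 0.20569256]), 'ee_rot': array([-1.79995333e+02,  5.66588655e-02,  7.62066518e+01]), 'ft_force': array([-0.5448373,  0.0670584, -0.3223554]), 'moment': array([-0.05206639, -0.00098353,  0.01391866]), 'width': 0.0853665330000802}
```

View pics/top0.png

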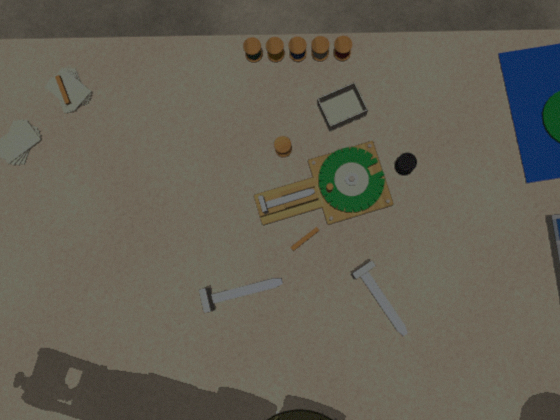

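View pics/side0.png

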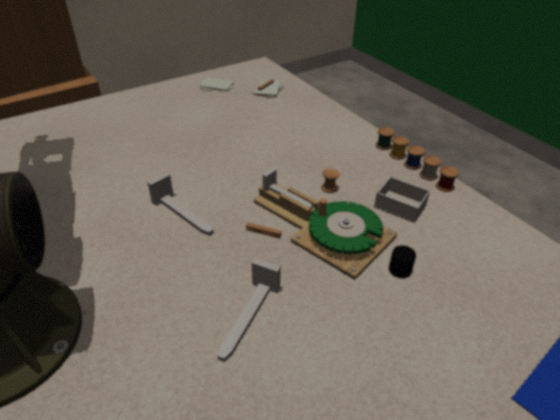

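Three bar-like things in the top view: one in the stand's guide at about (288,200), and loose ones at about (242,293) and (380,298). The one in the guide is the smallest and sits on the plywood guide, so it is the one meant. An enlarged crop comes next to confirm this, along with the measurements.

```bash
cat > h.py <<'E'
import numpy as np, cv2
from scipy.spatial.transform import Rotation as R
from cell import env
def cam(n):
    c=env.get_calibration(n); return c, R.from_euler('xyz',c['attitude'],degrees=True).as_matrix(), 210/np.tan(np.radians(c['vertical_fov']/2))
def ray(n,uv,z):
    c,A,f=cam(n); d=A@np.array([(uv[0]-c['cx'])/f,(uv[1]-c['cy'])/f,1]); e=c['eye']; return (e+d*(z-e[2])/d[2])[:2]
def proj(n,p):
    c,A,f=cam(n); q=A.T@(np.array(p)-c['eye']); return np.array([c['cx']+f*q[0]/q[2],c['cy']+f*q[1]/q[2]])
def green(n,im):
    h=cv2.cvtColor(im,cv2.COLOR_RGB2HSV); m=cv2.inRange(h,(45,100,40),(85,255,255))
    return m
E
python3 - <<'E'
from h import *
im=cv2.cvtColor(cv2.imread('pics/top0.png'),cv2.COLOR_BGR2RGB)
m=green('top',im); m[:,480:]=0
pts=cv2.findNonZero(m).reshape(-1,2)
hull=cv2.convexHull(pts); (c,r)=cv2.minEnclosingCircle(hull); e=cv2.fitEllipse(hull)
print(c,r,e, ray('top',e[0],.038))
crop=im[130:235,240:410]; cv2.imwrite('pics/top0c.png',cv2.resize(crop,None,fx=4.6,fy=4.6,interpolation=cv2.INTER_CUBIC)[:,:,::-1])
E
```

```text
(351.24609375, 179.12460327148438) 32.97101593017578 ((351.0815124511719, 179.34463500976562), (64.61721801757812, 65.70783996582031), 99.44390869140625) [ 0.59983964 -0.1132201 ]
```

View pics/top0c.png

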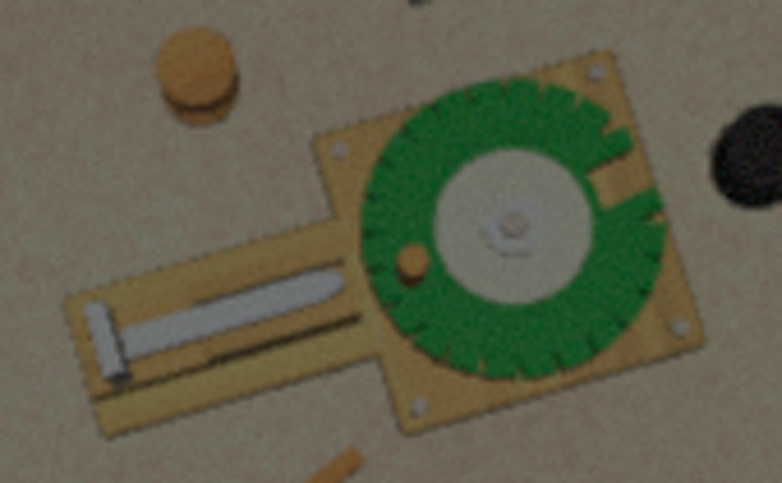

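```bash
cat >> h.py <<'E'
O=np.array([240,130]); P=lambda x,y:(np.array([x,y])+.5)/4.6-.5+O
E
python3 - <<'E'
from h import *
sq=[ray('top',P(*p),.012) for p in((315,135),(612,50),(705,340),(405,432))]
en=[ray('top',P(*p),.012) for p in((65,297),(105,437))]
c=np.mean(sq,0); e=np.mean(en,0); print('sq',c,'end',e,np.linalg.norm(e-c))
th=np.arctan2(*(e-c)[::-1]); 
a=sq[0]-sq[1]+sq[3]-sq[2]; print('th',th,np.arctan2(a[1],a[0]))
post=ray('top',P(413,257),.075); no=ray('top',P(642,172),.04)
im=cv2.cvtColor(cv2.imread('pics/top0.png'),cv2.COLOR_BGR2RGB)
D=ray('top',(351.08,179.34),.038); print('disc',D)
for n,p in(('post',post),('notch',no)):
    d=p-D; print(n,p,np.linalg.norm(d),np.arctan2(d[1],d[0])-th)
h=ray('top',P(106,340),.071);print('handle top',h, 'in stand',R.from_euler('z',-th).as_matrix()[:2,:2]@(h-D))
print('nose',R.from_euler('z',-th).as_matrix()[:2,:2]@(ray('top',P(343,280),.039)-D))
for n,p,z in(('bob',(197,65),.042),('cap',(758,150),.045),('peg',(360,457),.013)): 
    w=ray('top',P(*p),z);print(n,w,R.from_euler('z',-th).as_matrix()[:2,:2]@(w-D))
print('tub',R.from_euler('z',-th).as_matrix()[:2,:2]@(ray('top',(342,107),.04)-D))
E
```

```text
sq [ 0.60081196 -0.11345913] end [0.54099459 0.08633269] 0.2085542779058033
th 1.8617011759770028 1.8548309812120518
disc [ 0.59984966 -0.11321708]
post [ 0.57987282 -0.06578369] 0.05146844560823678 0.10770495132346225
notch [ 0.62549137 -0.17279854] 0.06486483710538651 -3.0260923316225457
handle top [0.54423483 0.07109292] in stand [0.19251757 0.00041451]
nose [8.17034755e-02 3.27076240e-05]
bob [0.67782392 0.03202725] [ 0.11677734 -0.11635702]
cap [ 0.63411386 -0.22524002] [-0.1171439  -0.00069426]
peg [ 0.49740625 -0.04243558] [0.09719034 0.07783773]
tub [-0.02924626 -0.15664051]
```

```bash
cat >> h.py <<'E'
D=np.array([.6002,-.1133]); TH=1.859
def S(x,y):
    c,s=np.cos(TH),np.sin(TH); return D+np.array([c*x-s*y,s*x+c*y])/1000
def arc(phi,gap):  # tool centre for post angle phi (stand), gap behind the post
    r=52*np.array([np.cos(phi),np.sin(phi)])+(18+gap)*np.array([np.sin(phi),-np.cos(phi)]); return S(*r)
E
python3 - <<'E'
from h import *
s=env.state();t=arc(.108,9); print('start tgt',t,(t-s['tcp_pos'][:2])*1e3,'yaw turn',np.radians(np.degrees(.108+TH)-180-s['ee_rot'][2]))
for k in(0,1,2):
  a0=arc(.108,9) if k==0 else arc(.108+k*1.2,0)
  l=[]
  for i in range(1,13):
    p=(arc(.108+k*1.2+.1*i,0)-a0)*1e3; l+=[-1,*p.round(1),0,round(.1*i,2)]
  print(k,[float(x) for x in l])
E
```

```text
start tgt [ 0.6050406  -0.05490849] [ 473.97178038 -588.82767971] yaw turn -2.504649639597402
0 [-1.0, -13.8, -4.1, 0.0, 0.1, -1.0, -19.1, -5.3, 0.0, 0.2, -1.0, -24.4, -6.9, 0.0, 0.3, -1.0, -29.4, -9.2, 0.0, 0.4, -1.0, -34.2, -11.9, 0.0, 0.5, -1.0, -38.7, -15.0, 0.0, 0.6, -1.0, -42.9, -18.6, 0.0, 0.7, -1.0, -46.6, -22.6, 0.0, 0.8, -1.0, -50.0, -27.0, 0.0, 0.9, -1.0, -52.9, -31.6, 0.0, 1.0, -1.0, -55.4, -36.6, 0.0, 1.1, -1.0, -57.3, -41.7, 0.0, 1.2]
1 [-1.0, -1.4, -5.3, 0.0, 0.1, -1.0, -2.3, -10.8, 0.0, 0.2, -1.0, -2.6, -16.2, 0.0, 0.3, -1.0, -2.4, -21.7, 0.0, 0.4, -1.0, -1.6, -27.2, 0.0, 0.5, -1.0, -0.3, -32.5, 0.0, 0.6, -1.0, 1.6, -37.7, 0.0, 0.7, -1.0, 3.9, -42.7, 0.0, 0.8, -1.0, 6.8, -47.4, 0.0, 0.9, -1.0, 10.1, -51.8, 0.0, 1.0, -1.0, 13.8, -55.8, 0.0, 1.1, -1.0, 17.9, -59.5, 0.0, 1.2]
2 [-1.0, 4.4, -3.2, 0.0, 0.1, -1.0, 9.2, -6.0, 0.0, 0.2, -1.0, 14.2, -8.3, 0.0, 0.3, -1.0, 19.4, -10.1, 0.0, 0.4, -1.0, 24.8, -11.3, 0.0, 0.5, -1.0, 30.2, -12.0, 0.0, 0.6, -1.0, 35.7, -12.2, 0.0, 0.7, -1.0, 41.2, -11.8, 0.0, 0.8, -1.0, 46.6, -10.8, 0.0, 0.9, -1.0, 51.9, -9.4, 0.0, 1.0, -1.0, 57.0, -7.4, 0.0, 1.1, -1.0, 61.9, -4.9, 0.0, 1.2]
```

Emit:
move_arm(moves=[-1,20,-25,0,-0.12,-1,40,-50,0,-0.24,-1,60,-75,0,-0.36,-1,80,-100,0,-0.48,-1,104,-129,0,-0.6,-1,128,-158,0,-0.72,-1,152,-187,0,-0.84,-1,176,-216,0,-0.96,-1,200,-245,0,-1.08,-1,224,-274,0,-1.2,-1,248,-303,0,-1.32,-1,272,-332,0,-1.44])

```text
t: 1.1
tcp_pos: [0.4039, 0.2004, 0.2061]
ee_rot: [180.0, 0.0, -6.6]
ft_force: [1.0, 1.8, 0.5]
width: 0.0002
```

Emit:
move_arm(moves=[-1,24,-30,0,-0.12,-1,48,-60,0,-0.24,-1,72,-90,0,-0.36,-1,96,-120,0,-0.48,-1,120,-150,0,-0.6,-1,140,-176,0,-0.72,-1,160,-202,0,-0.84,-1,180,-228,0,-0.96,-1,202,-257,0,-1.06,-1,202,-257,0,-1.06,-1,202,-257,0,-1.06,-1,202,-257,0,-1.06])

```text
t: 2.1
tcp_pos: [0.6048, -0.0546, 0.2057]
ee_rot: [180.0, 0.0, -67.0]
ft_force: [-0.8, 0.5, -1.1]
width: 0.0
```

Emit:
move_arm(moves=[-1,0,0,-30,0,-1,0,0,-60,0,-1,0,0,-90,0,-1,0,0,-115,0,-1,0,0,-130,0,-1,0,0,-140,0,-1,0,0,-148,0,-1,0,0,-154,0,-1,0,0,-154,0,-1,0,0,-154,0])

```text
t: 2.93
tcp_pos: [0.6055, -0.0547, 0.0529]
ee_rot: [-180.0, -0.0, -67.0]
ft_force: [0.2, 0.5, -0.7]
width: 0.0001
```

```bash
python3 - <<'E'
from h import *
a=env.camera('top')[130:235,240:410]; b=env.camera('side')[160:280,240:400]
print(env.state()['ft_force'])
a=cv2.resize(a,(400,247),interpolation=3);b=cv2.resize(b,(400,300),interpolation=3)
cv2.imwrite('pics/down.png',np.hstack([cv2.copyMakeBorder(a,0,53,0,0,0),b])[:,:,::-1])
E
```

```text
[-0.14875234  0.30822469  0.04661271]
```

View pics/down.png

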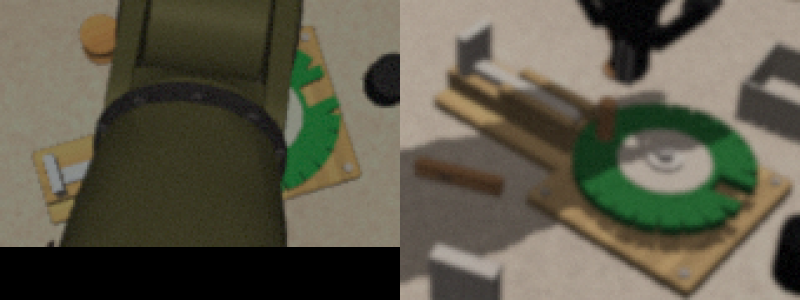

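```bash
python3 - <<'E'
from h import *
print(proj('side',[.6055,-.0547,.0529]),proj('side',[.6055,-.0547,.0729]),'post top',proj('side',[*S(52*np.cos(.108),52*np.sin(.108)),.075]),'disc', proj('side',[*D,.049]))
E
```

```text
[329.70056201 201.5428579 ] [330.54883703 193.53885471] post top [323.47687275 199.98707486] disc [346.37781516 220.7449699 ]
```

```bash
python3 - <<'E'
from h import *
b=env.camera('side')[160:235,285:385]
cv2.imwrite('pics/tip.png',cv2.resize(np.clip((b/255.)**.5*300,0,255).astype('uint8'),None,fx=7,fy=7,interpolation=3)[:,:,::-1])
E
```

```text
(no output)
```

View pics/tip.png

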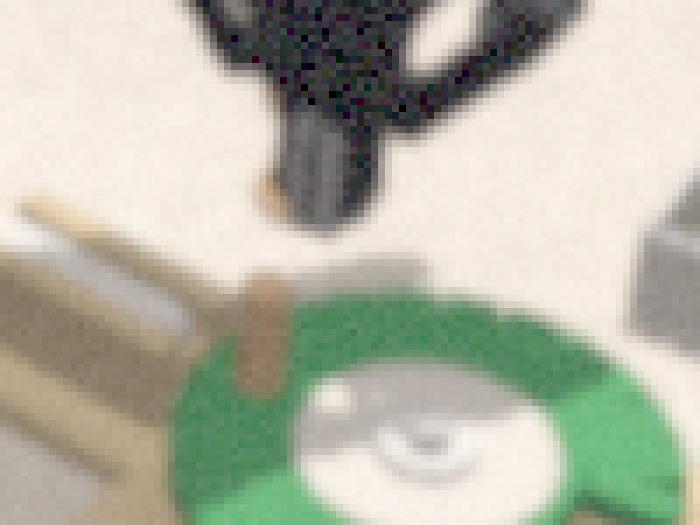

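The fingertip appears at (331,193) but its reported pose projects to (330,201). I'll go 9 mm lower, which is still above the disc whichever is right, then push a little and check.

Emit:
move_arm(moves=[-1,0,0,-5,0,-1,0,0,-9,0,-1,-6,-2,-9,0,-1,-10,-3,-9,0.05,-1,-14,-4,-9,0.1,-1,-19,-5.3,-9,0.2,-1,-24.4,-6.9,-9,0.3,-1,-24.4,-6.9,-9,0.3])

```text
t: 3.75
tcp_pos: [0.5798, -0.062, 0.043]
ee_rot: [180.0, 0.0, -49.6]
ft_force: [-0.7, -0.0, 0.3]
width: -0.0002
```

```bash
python3 - <<'E'
from h import *
s=env.state();print(s['tcp_pos'],s['ft_force']); print(proj('side',s['tcp_pos']))
b=env.camera('side')[160:235,285:385]
cv2.imwrite('pics/tip2.png',cv2.resize(np.clip((b/255.)**.5*300,0,255).astype('uint8'),None,fx=7,fy=7,interpolation=3)[:,:,::-1])
E
```

```text
[ 0.57980437 -0.06204196  0.04303542] [-0.67989516 -0.04216186  0.26617625]
[321.11112788 211.91895709]
```

View pics/tip2.png

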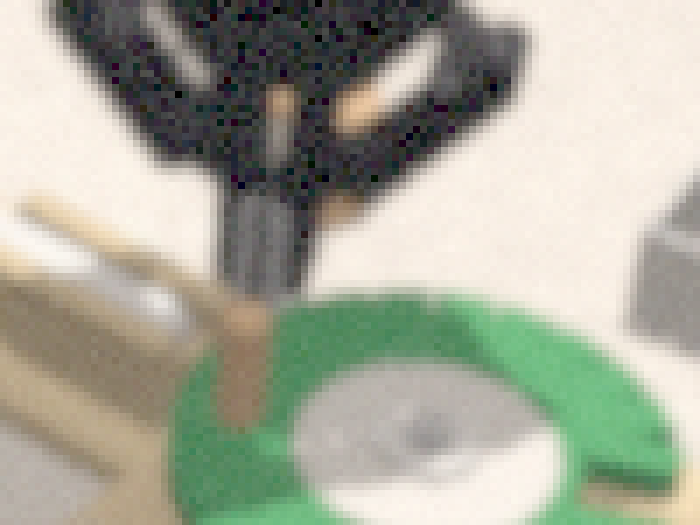

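Emit:
move_arm(moves=[-1,-5,-2.3,0,0.1,-1,-9.8,-5,0,0.2,-1,-14.3,-8.1,0,0.3,-1,-18.5,-11.7,0,0.4,-1,-22.2,-15.7,0,0.5,-1,-25.6,-20.1,0,0.6,-1,-28.5,-24.7,0,0.7,-1,-31,-29.7,0,0.8,-1,-32.9,-34.8,0,0.9,-1,-34.3,-40.1,0,1.0,-1,-35.2,-45.6,0,1.1,-1,-35.5,-51,0,1.2])

```text
t: 4.8
tcp_pos: [0.5453, -0.1129, 0.0432]
ee_rot: [-180.0, -0.0, 19.0]
ft_force: [0.2, 2.0, 0.1]
width: 0.0001
```

Emit:
move_arm(moves=[-1,0.2,-5.5,0,0.1,-1,1,-11,0,0.2,-1,2.3,-16.3,0,0.3,-1,4.2,-21.5,0,0.4,-1,6.5,-26.5,0,0.5,-1,9.4,-31.2,0,0.6,-1,12.7,-35.6,0,0.7,-1,16.4,-39.6,0,0.8,-1,20.5,-43.3,0,0.9,-1,24.9,-46.5,0,1.0,-1,29.7,-49.3,0,1.1,-1,29.7,-49.3,0,1.1])

```text
t: 5.8
tcp_pos: [0.5755, -0.1624, 0.0431]
ee_rot: [180.0, 0.0, 82.0]
ft_force: [-0.6, 0.3, -0.2]
width: 0.0001
```

```bash
python3 - <<'E'
from h import *
s=env.state();print(s['tcp_pos'],s['ft_force'],s['ee_rot']); print(proj('side',s['tcp_pos']), arc(2.708,0))
a=env.camera('top')[130:235,240:410];b=env.camera('side')[165:275,270:400]
g=lambda b:np.clip((b/255.)**.6*300,0,255).astype('uint8')
cv2.imwrite('pics/p3.png',np.hstack([cv2.resize(g(a),(400,340)),cv2.resize(g(b),(400,340),interpolation=3)])[:,:,::-1])
E
```

```text
[ 0.57547122 -0.16244406  0.04311248] [-0.63299337  0.31644428 -0.248625  ] [1.79989969e+02 2.58123783e-03 8.19870761e+01]
[352.71217873 243.36781754] [ 0.57485629 -0.16214359]
```

View pics/p3.png

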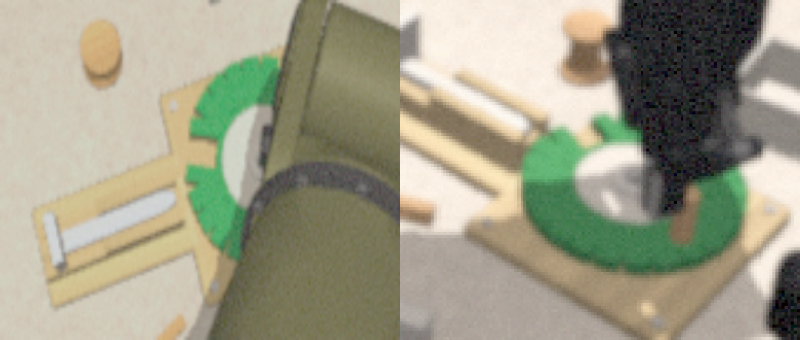

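```bash
cat >> h.py <<'E'
def notch(im):
    m=green('top',im)>0; out=[]
    for r in(50,54,58,62,66):
        th=np.arange(-.7,.7,.005)
        v=[]
        for t in th:
            u=proj('top',[*S(r*np.cos(t),r*np.sin(t)),.04]).round().astype(int); v.append(m[u[1],u[0]])
        v=np.array(v); n,l=cv2.connectedComponents((~v).astype('uint8')[None]); l=l[0]
        for k in range(1,n):
            g=th[l==k]
            if .2<np.ptp(g)<.5: out.append((r,round(g.mean(),3),round(np.ptp(g)*r,1)))
    return out
E
python3 - <<'E'
from h import *
print(notch(env.camera('top')))
E
```

```text
[(50, np.float64(-0.385), np.float64(19.5)), (54, np.float64(-0.42), np.float64(19.4)), (58, np.float64(-0.41), np.float64(19.1)), (62, np.float64(-0.402), np.float64(19.5)), (66, np.float64(-0.395), np.float64(19.1))]
```

Emit:
move_arm(moves=[-1,2.5,-1.2,0,0.05,-1,5,-2.3,0,0.1,-1,7.6,-3.2,0,0.15,-1,10.2,-4.1,0,0.2,-1,12.9,-4.8,0,0.25,-1,15.6,-5.3,0,0.3,-1,18.3,-5.7,0,0.35,-1,19.4,-5.8,0,0.37,-1,19.4,-5.8,0,0.37])

```text
t: 6.7
tcp_pos: [0.5943, -0.1677, 0.0431]
ee_rot: [-180.0, -0.0, 103.0]
ft_force: [-0.2, 0.2, -0.4]
width: -0.0001
```

```bash
python3 - <<'E'
from h import *
print(notch(env.camera('top')),env.state()['ft_force'],env.state()['tcp_pos'],arc(3.078,0))
E
```

```text
[(50, np.float64(-0.075), np.float64(19.5)), (54, np.float64(-0.052), np.float64(19.7)), (58, np.float64(-0.07), np.float64(19.7)), (62, np.float64(-0.047), np.float64(19.5)), (66, np.float64(-0.065), np.float64(19.8))] [-0.37573597 -0.26061698  0.10543962] [ 0.594262   -0.16775176  0.04315089] [ 0.59423396 -0.16800289]
```

Emit:
move_arm(moves=[-1,1.6,-0.1,0,0.03,-1,3.2,-0.1,0,0.06,-1,3.2,-0.1,0,0.06,-1,3.2,-0.1,0,0.06])

```text
t: 7.08
tcp_pos: [0.5975, -0.1679, 0.0432]
ee_rot: [180.0, 0.0, 106.4]
ft_force: [-0.1, 0.1, 0.4]
width: -0.0004
```

```bash
python3 - <<'E'
from h import *
for i in range(2): print([float(x[1]) for x in notch(env.camera('top'))])
s=env.state();print(s['tcp_pos'],s['ee_rot'])
E
```

```text
[0.01, -0.007, 0.008, 0.008, 0.005]
[0.01, -0.007, 0.008, 0.008, 0.005]
[ 0.59748481 -0.16795829  0.04324498] [1.79991458e+02 3.27984908e-03 1.06455223e+02]
```

```bash
python3 - <<'E'
from h import *
s=env.state()['tcp_pos'][:2]; b=S(220,0); print((b-s)*1e3, S(1000,0)-S(0,0), 'turn',np.degrees(TH)-90-106.455)
E
```

```text
[-59.81551003 265.58460656] [-0.28423045  0.95875599] turn -89.94214588517995
```

Emit:
move_arm(moves=[-1,-7,-2,0,0,-1,-14,-4,0,0,-1,-14,-4,30,0,-1,-14,-4,65,0,-1,-14,-4,100,0,-1,-14,-4,125,0,-1,-14,-4,125,0])

```text
t: 7.77
tcp_pos: [0.5848, -0.1729, 0.1742]
ee_rot: [179.6, 0.3, 106.5]
ft_force: [0.7, 0.4, 0.1]
width: 0.0001
```

Emit:
move_arm(moves=[-1,-4,22,0,-0.12,-1,-8,45,0,-0.24,-1,-12,68,0,-0.36,-1,-16,91,0,-0.48,-1,-20,114,0,-0.6,-1,-24,137,0,-0.72,-1,-28,160,0,-0.84,-1,-32,183,0,-0.96,-1,-36,206,0,-1.08,-1,-40,230,0,-1.2,-1,-43,250,0,-1.32,-1,-46,270,0,-1.44])

```text
t: 8.77
tcp_pos: [0.5367, 0.0987, 0.1677]
ee_rot: [-180.0, 0.0, 23.7]
ft_force: [0.4, 0.2, -0.3]
width: 0.0002
```

Emit:
move_arm(moves=[-1,0,0,-20,-0.1,-1,0,0,-40,-0.13,-1,0,0,-60,-0.13,-1,0,0,-75,-0.13,-1,0,0,-75,-0.13,-1,0,0,-75,-0.13])

```text
t: 9.27
tcp_pos: [0.537, 0.0977, 0.0928]
ee_rot: [-180.0, 0.1, 16.6]
ft_force: [0.2, 0.7, 0.8]
width: -0.0
```

```bash
python3 - <<'E'
from h import *
s=env.state();print(s['tcp_pos'],s['ft_force'],s['ee_rot']); print(proj('side',s['tcp_pos']),S(220,0))
b=env.camera('side')[135:245,240:380]
a=env.camera('top');print([float(x[1]) for x in notch(a)])
g=lambda b:np.clip((b/255.)**.6*300,0,255).astype('uint8')
cv2.imwrite('pics/h.png',cv2.resize(g(b),None,fx=5.4,fy=5.4,interpolation=3)[:,:,::-1])
E
```

```text
[0.53696142 0.09769401 0.09284254] [0.19103484 0.67532888 0.84431094] [-1.79986918e+02  8.06753795e-02  1.65867545e+01]
[259.5138272  158.04819507] [0.5376693  0.09762632]
[0.01, -0.01, 0.008, 0.008, 0.005]
```

View pics/h.png

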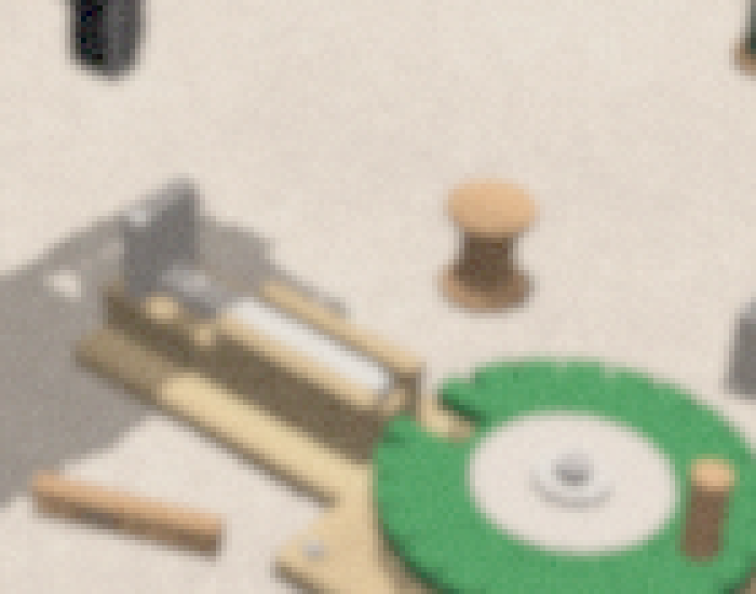

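Emit:
move_arm(moves=[-1,0,0,-30,0,-1,0,0,-50,0,-1,0,0,-58,0,-1,1,-4,-58,0,-1,2.5,-8,-58,0,-1,3.5,-12,-58,0,-1,4.5,-16,-58,0,-1,5.5,-19,-58,0,-1,6.5,-22,-58,0,-1,6.5,-22,-58,0])

```text
t: 10.2
tcp_pos: [0.5445, 0.0755, 0.0356]
ee_rot: [180.0, -0.0, 16.6]
ft_force: [-0.0, -0.9, -0.1]
width: 0.0002
```

```bash
python3 - <<'E'
from h import *
s=env.state();print(s['tcp_pos'],s['ft_force'],s['ee_rot'])
b=env.camera('side')[135:245,240:380]
a=env.camera('top');print([float(x[1]) for x in notch(a)])
g=lambda b:np.clip((b/255.)**.6*300,0,255).astype('uint8')
cv2.imwrite('pics/h2.png',cv2.resize(g(b),None,fx=5.4,fy=5.4,interpolation=3)[:,:,::-1])
E
```

```text
[0.54447924 0.07545077 0.03561991] [-0.03194796 -0.94714348 -0.05084003] [ 1.79980640e+02 -4.47388499e-02  1.65923070e+01]
[0.01, -0.01, 0.008, 0.008, 0.005]
```

View pics/h2.png

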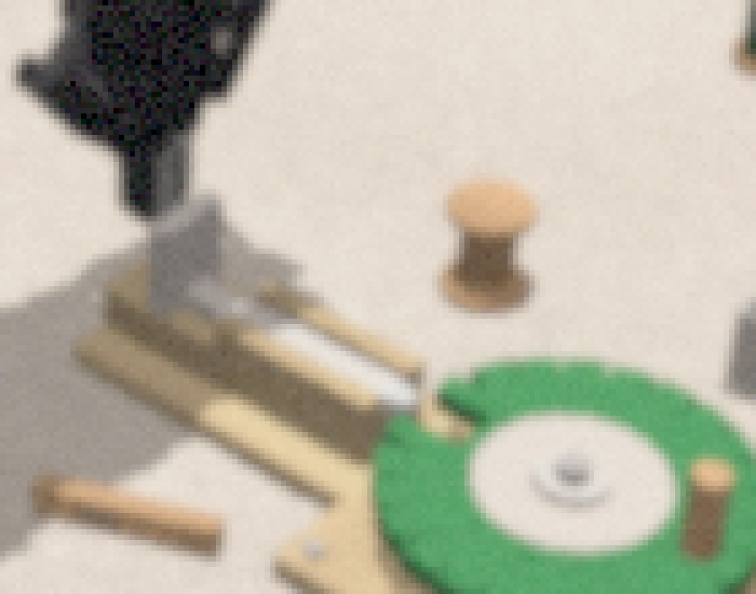

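Emit:
move_arm(moves=[-1,1,-3,0,0,-1,2,-6,0,0,-1,3,-9,0,0,-1,3.8,-12.5,0,0,-1,4.6,-15.5,0,0,-1,5.4,-18,0,0,-1,5.4,-18,0,0])

```text
t: 10.88
tcp_pos: [0.5496, 0.0574, 0.0351]
ee_rot: [180.0, 0.0, 16.6]
ft_force: [-0.6, 1.2, -0.2]
width: 0.0
```

Emit:
move_arm(moves=[-1,0.3,-1,0,0,-1,0.6,-2,0,0,-1,0.6,-2,0,0])

```text
t: 11.13
tcp_pos: [0.5501, 0.0559, 0.0352]
ee_rot: [180.0, 0.0, 16.6]
ft_force: [-0.3, -0.3, 0.6]
width: 0.0002
```

```bash
cat >> h.py <<'E'
def inv(p): 
    c,s=np.cos(TH),np.sin(TH); d=(np.array(p[:2])-D)*1e3; return [c*d[0]+s*d[1],-s*d[0]+c*d[1]]
E
python3 - <<'E'
from h import *
s=env.state();print(s['tcp_pos'],s['ft_force'],inv(s['tcp_pos']))
b=env.camera('side')[135:245,240:380]
a=env.camera('top');print([float(x[1]) for x in notch(a)])
g=lambda b:np.clip((b/255.)**.6*300,0,255).astype('uint8')
cv2.imwrite('pics/h3.png',cv2.resize(g(b),None,fx=5.4,fy=5.4,interpolation=3)[:,:,::-1])
E
```

```text
[0.55008732 0.05589914 0.03515885] [-0.28052995 -0.34910011  0.59346462] [np.float64(176.4642425028974), np.float64(-0.04571147621339122)]
[0.01, -0.01, 0.008, 0.008, -0.012]
```

View pics/h3.png

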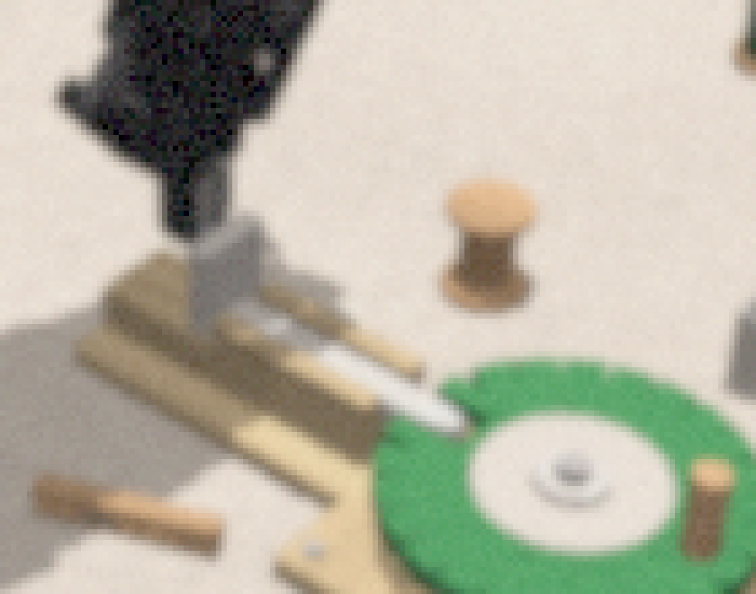

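Emit:
move_arm(moves=[-1,0.3,-1,0,0,-1,0.6,-2,0,0,-1,0.6,-2,0,0])

```text
t: 11.48
tcp_pos: [0.5507, 0.0539, 0.0352]
ee_rot: [-180.0, -0.0, 16.6]
ft_force: [0.2, 0.3, -0.1]
width: -0.0001
```

Emit:
move_arm(moves=[-1,0.15,-0.5,0,0,-1,0.3,-1,0,0,-1,0.3,-1,0,0])

```text
t: 11.73
tcp_pos: [0.551, 0.0531, 0.0352]
ee_rot: [-180.0, -0.0, 16.6]
ft_force: [-0.1, 2.5, 0.6]
width: -0.0002
```

Emit:
move_arm(moves=[-1,0.15,-0.5,0,0,-1,0.3,-1,0,0,-1,0.3,-1,0,0])

```text
t: 11.98
tcp_pos: [0.551, 0.053, 0.0352]
ee_rot: [-179.9, 0.0, 16.6]
ft_force: [-2.8, 10.0, 1.9]
width: -0.0
```

```bash
python3 - <<'E'
from h import *
s=env.state();print(s['ft_force'],inv(s['tcp_pos']))
E
```

```text
[-2.80134924  9.95947936  1.89044166] [np.float64(173.4749199931279), np.float64(-0.06585380509782368)]
```

The arm stopped at a hard stop, with 10 N along the bar and tool centre x at 173.5 mm against 173 mm predicted for home. I'll back off along the guide, rise and get clear.

Emit:
move_arm(moves=[-1,-1,3,0,0,-1,-4,13,0,0,-1,-8,27,0,0,-1,-9,30,30,0,-1,-9,30,65,0,-1,-9,30,100,0,-1,-9,45,130,0,-1,-20,80,140,0,-1,-40,115,140,0,-1,-60,150,140,0,-1,-80,180,140,0,-1,-80,180,140,0])

```text
t: 12.98
tcp_pos: [0.4682, 0.2364, 0.1754]
ee_rot: [-180.0, -0.0, 16.9]
ft_force: [0.4, -0.3, -0.1]
width: 0.0001
```

```bash
python3 - <<'E'
from h import *
a=env.camera('top');b=env.camera('side');print([float(x[1]) for x in notch(a)],env.state()['tcp_pos'])
g=lambda b:np.clip((b/255.)**.6*300,0,255).astype('uint8')
cv2.imwrite('pics/end.png',np.hstack([cv2.resize(g(a[130:235,240:380]),(400,300),interpolation=3),cv2.resize(g(b[140:245,250:390]),(400,300),interpolation=3)])[:,:,::-1])
E
```

```text
[0.018, -0.01, -0.005, 0.008, 0.005] [0.47055846 0.23312322 0.17530963]
```

View pics/end.png

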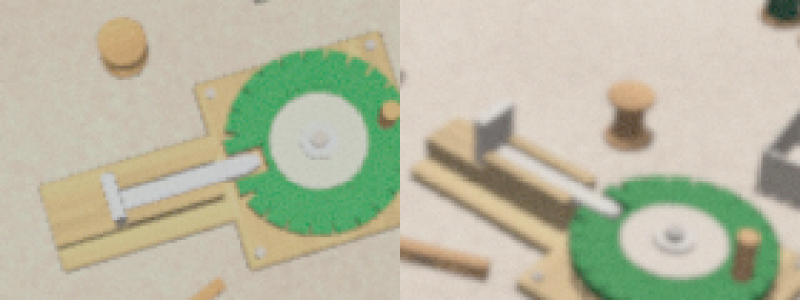

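The bar lies flat, with its nose deep in the notch at about (262,160) in the left crop, and the handle is against the rail ends. One numeric check of the nose position, then I hand in.

```bash
python3 - <<'E'
from h import *
print('nose',inv(ray('top',(240+262/2.857,130+160/2.857),.039)),'handle top',inv(ray('top',(240+112/2.857,130+197/2.857),.071)))
print(env.state()['joint_velocities'].round(2)); print(env.finish_job())
E
```

```text
nose [np.float64(43.672250395129694), np.float64(2.201581354989626)] handle top [np.float64(157.51680630911707), np.float64(2.0603572880779026)]
[-2.82  0.59 -0.66 -0.14  0.06 -0.8 ]
the job is handed in; nothing more can be done
None
```

The disc is locked: I pushed its post about 3 rad counter-clockwise until the wide notch faced the bar. I then pushed the bar by its cross handle until it hit the hard stop, backed off, and handed the job in. The interface gave no verdict.

**Last checks**
- **Notch:** within about 0.02 rad of the guide line, in repeated top pictures.
- **Bar home:** it stopped with 10 N along it, with the tool centre at stand x = 173.5 mm (173 mm predicted). The last picture gives the nose at x ≈ 43.7 mm and the handle-top centre at about 157.5 mm. Fully home is 46 mm and 157 mm, so it agrees to the few millimetres the picture allows.
- **Bar sideways:** the same picture puts it about 2 mm off the guide's centre line. That is inside the 4 mm limit but more than the 1.5 mm play, so I put it down to picture error.
- **Surroundings:** the bar lies flat in its guide. The bobbin, peg and tub looked undisturbed in the last picture where they were in frame. The cap was out of that crop, so I did not recheck it.

**What disagreed**
- **Fingertip height:** the shut fingertips showed about 20 mm higher in the side picture than the reported tool position. I chose working heights that were safe either way.
- **Arm at hand-in:** the arm was clear of everything, but joint 1 was still settling at about 3 degrees/s.

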